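Set out the dye vial and hold the spring clamp open

ROBOT

A 7-joint arm with a two-finger parallel gripper is mounted at the origin on the work surface. World frame = base frame: x ahead of the robot, y to its left, z up, the work surface at z = 0. Lengths are in m, angles in rad, forces in N, time in s.
With the tool pointing down it reaches from about 0.375 to 0.925 m from the base axis. Payload 3.1 kg.
Tool frame: the origin (TCP) lies midway between the tips of the shut fingers; the grasp point (between the pads) lies 19 mm behind it (manip.grasp_offset is the distance from the TCP to the grasp point, in m); z points along the fingers, x is the direction in which the jaws open and shut, and the axes are right-handed (so a half turn about z gives the same grasp; the last joint's range is limited). The gripper opens to 85 mm and grips with 20 to 120 N. Pads are 22 mm wide; open, the fingers measure 114 mm over their backs; the gripper's body (76 mm by 85 mm) begins 54 mm behind the grasp point. The pads swing forward as they close: fully open they stand 13 mm farther back than shut.
Start: joints at [1.183, 0.383, 0.044, 1.598, -0.018, 1.161, -0.05], TCP at [0.186, -0.623, 0.231] pointing down, gripper open.
Joint ranges: [-2.61, 2.61], [-0.41, 2.15], [-1.48, 1.57], [0, 2.5], [-1.57, 4.71], [0.05, 1.97], [-2.85, 2.85]. Speed limits (rad/s): [2.79, 2.79, 3.14, 3.14, 3.14, 3.14, 3.14].

INTERFACE

Orientations are given as a rotation vector (axis times angle).
In Python, from workcell import manip gives the robot as it stands.
- The arm moves only by the tool jog_arm, never from a script. Its argument "deltas" is a list that holds one entry, the list of rows, each a list of 7 numbers: the shift along the world's x, y, z in units of 50 mm (1.0 is 50 mm), then the turn, a rotation vector about the world's x, y, z in units of 10 degrees (1.0 is 10 degrees), then the closure, from -1 (fully open) to 1 (shut), so that 0 is half open. In form: [[[x, y, z, ax, ay, az, claw], ...]]. A call has 1 to 12 rows; each row shifts and turns the commanded pose from where the row before left it; what a row does not reach is not made up. A row lasts 1/8 s, in which the tool goes at most 62.5 mm and 10.7 degrees, less where a joint would pass 70% of its speed; a pose out of reach is approached as far as the arm can. A call is refused whole if a number of a shift passes 1 or a number of a turn 1, either way. A call with a gripper value outside its range is refused whole. The fingers move at their own pace and stop on an object; the grip force is fixed at half the most. Time passes only in rows, so rows that do not move let the fingers close. It gives the time, the measured TCP pose, the force and the opening at its end, in the units of the state.
- manip.get_state(): the state, without advancing time (a new reading comes with each control period).
- manip.read_camera(name): name is "scene" or "top"; returns a dict with "image" (420x560x3 uint8, red, green, blue), "intrinsics" (3x3 intrinsics, pixels), "rvec" (rotation vector, rad) and "tvec" (3), from world to camera coordinates, as OpenCV has them. Camera axes: x right, y down, z forward; pixel columns grow to the right and rows downward; lengths in m; the calibration is good to about 2 mm. A picture is of the moment at which its call begins. There is no depth.
- manip.sign_off(): hands the job in, once; it reports no verdict.
The state is a dict: "t": time; "joints": joint angles; "qd": joint speeds; "joint_efforts": joint torques, N m; "eef_pos": TCP position; "eef_rot": TCP orientation; "contact_force": force on the tool from outside, world axes, zero at the start; "moment": the same for the moment, N m; "grip_width": opening from 0.0 (shut) to 1.0 (fully open).
Only numpy, scipy, OpenCV 4.12 (cv2) and the standard library are available. Lean on these libraries where they do the work, as an engineer would, in place of code of your own. Each camera call takes 0.05 s, during which the arm holds its last target. There are 200 camera calls.

TASK

Get the edge-finishing clamp ready for me: take the tall dye vial out of the wooden vial rack, stand it fully home in the empty hole of the wooden block at the end of the clamp and let go of it, then draw the clamp's spring-closed jaw open by its pull bar until its pointer is on the line of the brass cursor. Finish while still holding the jaw there with the gripper, because it springs shut when let go and I need it open to slip the soles in. Leave the short vials, the burnisher and the maul where they stand, and do not shift the cursor or tip the vial over.

Things in the scene. Friction and masses are not known exactly. Their poses are not given: they have to be found in the camera images.
- tall_vial: the dye vial to move: amber glass cylinder with a black cap and a paper label, 22 mm in diameter, 90 mm tall with its 16 mm cap (45 g). Origin: centre of its underside; z up along its axis. It starts upright in one of the three rack holes, 25 mm deep, so its upper 65 mm stand out; the only tall one
- short_vial_a: bystander: like the tall vial and of the same diameter (22 mm) but only 56 mm tall, in another rack hole, 31 mm standing out. Origin: centre of its underside
- short_vial_b: bystander: a second short vial, as the other, in the remaining rack hole. Origin: centre of its underside
- rack: wooden vial rack fixed to the bench, 190 mm (its x) by 60 mm (its y) by 35 mm high, with three holes 24 mm wide and 25 mm deep in a row along its x at -60, 0 and +60 mm, each with a vial (which is where varies). Origin: centre of its underside, on the bench
- block_hole (a point): centre of the mouth of the empty hole in the clamp's wooden block: 24 mm wide, chamfered, 32 mm deep, mouth 57 mm above the bench. Axes as the clamp: x points from the jaws to this block, z up. The block is 46 mm (x) by 150 mm (y); its other hole, 72 mm away in -y, holds the burnisher. The fixed jaw's back is 60 mm from the hole's centre in -x, its top 82 mm above the bench
- burnisher: bystander: dark wooden edge burnisher standing in the block's other hole, 127 mm long, handle 27 mm thick, top 152 mm above the bench. Origin: centre of its underside, at the hole's floor
- maul: bystander: leatherworker's maul standing on its white plastic head (60 mm across, 85 mm high), wooden handle up, 225 mm tall in all. Origin: centre of its underside, on the bench
- jaw (a joint): opening of the sliding jaw in m: 0 = closed, as at the start; grows as it is drawn along the clamp's -x, away from the fixed jaw; stop at 0.065. Springs push it shut: about 6 N when closed, 120 N/m more as it opens (12 N at 0.05); it returns when let go
- pull_bar (a point): middle of the jaw's pull bar: level steel bar 14 mm thick and 100 mm long along the clamp's y, centre 117 mm above the bench, on two 10 mm posts at y = -40 and +40 mm; 28 mm clear between it and the jaw's top. Moves with the jaw. Axes as the clamp: to open, move it along -x; z up. It can be pinched from above with the fingers closing along x
- pointer (a point): tip of the dark steel pointer (blade 3 mm wide along x, 20 mm long) that sticks out at the foot of the jaw's -y side, over the aluminium rule on the base plate. Moves with the jaw; axes as the clamp
- cursor_line (a point): the dark line, 2.5 mm wide, across the small brass cursor (20 mm wide, with a thumb screw) on the base plate's -y edge beside the rule. Axes as the clamp. The pointer is on the line when pointer and cursor_line have the same place along the clamp's x (they are then 2 mm apart in y, at one height)
- cursor (a joint): setting of the brass cursor in m: the jaw opening (joint jaw) at which the pointer is on its line, somewhere from 0.028 to 0.050. Held by friction; leave it as set

How it is judged:
On the way, in this order (a step that is already met when the one before it is completed fails the run):
1. the tall vial stands fully home in the block's hole and is let go (horizontal distance between tall_vial and block_hole below 0.003 m and z of tall_vial in the frame of block_hole below -0.028 m and angle between tall_vial's own z axis and vertical below 0.1 rad and contact force between the fingers and tall_vial below 0.1 N), for 0.3 s.
2. the jaw is held open by the gripper with its pointer on the cursor's line (x of pointer in the frame of cursor_line between -0.004 and 0.004 m and contact force between the fingers and jaw above 2 N), for 0.5 s.
At the end, for the whole second after the job is handed in: Tall vial upright in the block hole (foot 28 mm deep or more, within 3 mm of centre), not touched; fingers hold the jaw still (over 2 N), pointer within 4 mm of the cursor line, nothing else on the jaw; bystanders within 12 mm of their places, upright; cursor within 3 mm (all of step 1 and all of step 2 and velocity of joint jaw between -0.004 and 0.004 m/s and contact force between jaw and tall_vial below 0.1 N and contact force between jaw and short_vial_a below 0.1 N and contact force between jaw and short_vial_b below 0.1 N and contact force between jaw and burnisher below 0.1 N and contact force between jaw and maul below 0.1 N and distance of each of short_vial_a, short_vial_b, burnisher, maul from where it was at the start of the episode below 0.012 m and angle between each of short_vial_a, short_vial_b, burnisher, maul's own z axis and vertical below 0.15 rad and distance of cursor_line from where it was at the start of the episode below 0.003 m); the arm keeps its last pose, push and grip.
It fails at once if a short vial, the burnisher or the maul is knocked over or moved away (distance of any of short_vial_a, short_vial_b, burnisher, maul from where it was at the start of the episode above 0.02 m or angle between any of short_vial_a, short_vial_b, burnisher, maul's own z axis and vertical above 0.5 rad).
It fails at once if the tall vial is tipped over (angle between tall_vial's own z axis and vertical above 1 rad).
It fails at once if the cursor is shifted (distance of cursor_line from where it was at the start of the episode above 0.004 m).
It also fails if it takes over 58 s, if anything falls off the work surface, if the arm or the gripper's body presses on something with over 40 N, if the wrist force passes 120 N, or if a joint passes its speed limit or range.

## Working session

There is one attempt and no reset: what is moved stays moved. The work goes in short steps, Python scripts to look and compute and a tool call to move; the robot and the scene stay as the last step left them, time stands still between calls to the robot, and variables do not carry over. Pictures are saved under pics/ and viewed, about 8 in all and at most 12, crops included, and the job is handed in when it is done.

Besides the shell and the picture viewer there is one more tool, called by a JSON object that holds its "op" and its "data", one argument or row to a line. jog_arm: Moves the arm, as the interface text tells. Its arguments: {"type":"object","properties":{"deltas":{"type":"array","items":{"type":"array","items":{"type":"array","items":{"type":"number"}}}}},"required":["deltas"]}

```bash
mkdir -p pics; ls; cat > h.py <<'E'
import numpy as np, cv2
from workcell import manip
def cam(n):
    c=manip.read_camera(n); R,_=cv2.Rodrigues(np.array(c["rvec"],float)); return c["image"],np.array(c["intrinsics"],float),R,np.array(c["tvec"],float).ravel()
def ray(c,u,v):
    _,K,R,t=c; d=R.T@np.linalg.solve(K,[u,v,1.]); return -R.T@t,d/np.linalg.norm(d)
def onz(c,u,v,z):
    o,d=ray(c,u,v); return o+d*(z-o[2])/d[2]
def tri(c1,p1,c2,p2):
    o1,d1=ray(c1,*p1);o2,d2=ray(c2,*p2)
    s=np.linalg.lstsq(np.c_[d1,-d2],o2-o1,rcond=None)[0]
    a=o1+s[0]*d1;b=o2+s[1]*d2
    return (a+b)/2,np.linalg.norm(a-b)
def proj(c,P):
    _,K,R,t=c; q=K@(R@np.array(P,float)+t); return q[:2]/q[2]
def save(c,name,crop=None,s=1):
    im=c[0][:,:,::-1]
    if crop: x0,y0,x1,y1=crop; im=im[y0:y1,x0:x1]
    cv2.imwrite("pics/"+name,cv2.resize(im,None,fx=s,fy=s,interpolation=cv2.INTER_CUBIC))
E
python3 - <<'E'
from h import *
print(manip.get_state(),manip.grasp_offset)
for n in("scene","top"):
    c=cam(n); save(c,n+"0.png",s=1.42); print(n,-c[2].T@c[3],c[2][2],c[1][0,0])
E
```

```text
pics
{'t': 0.0, 'joints': array([ 1.18317832,  0.38385435,  0.04388214,  1.59960403, -0.01791807,
        1.16121891, -0.04994044]), 'qd': array([-1.22442737e-03,  1.55866960e-03, -4.29433423e-04, -1.75606370e-03,
       -5.54736066e-04, -7.07576041e-05,  3.55301532e-04]), 'joint_efforts': array([ 6.77547746e-05, -4.33463001e+01,  1.02476656e+00, -2.49513173e+01,
        1.06509856e-02,  1.15767092e-02, -6.90738389e-06]), 'eef_pos': array([ 0.18544912, -0.62197734,  0.22986152]), 'eef_rot': array([-2.51773304,  1.87650321,  0.00352076]), 'contact_force': array([-0.16772968, -0.87938072,  0.08460233]), 'moment': array([ 0.06238967, -0.02815004, -0.00487046]), 'grip_width': 0.9979801972842459} 0.0187
scene [1.0006015  0.28868987 0.80444544] [-0.47712345 -0.3670505  -0.79851559] 403.82031618105145
top [ 0.50572662 -0.0026779   1.1269692 ] [ 7.70123224e-02 -6.40234415e-04 -9.97029936e-01] 397.22672067666304
```

View pics/scene0.png

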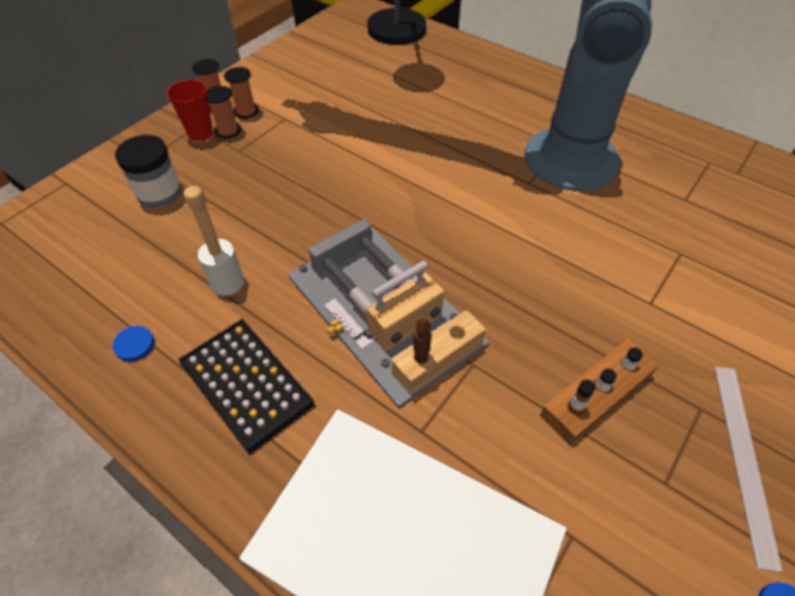

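View pics/top0.png

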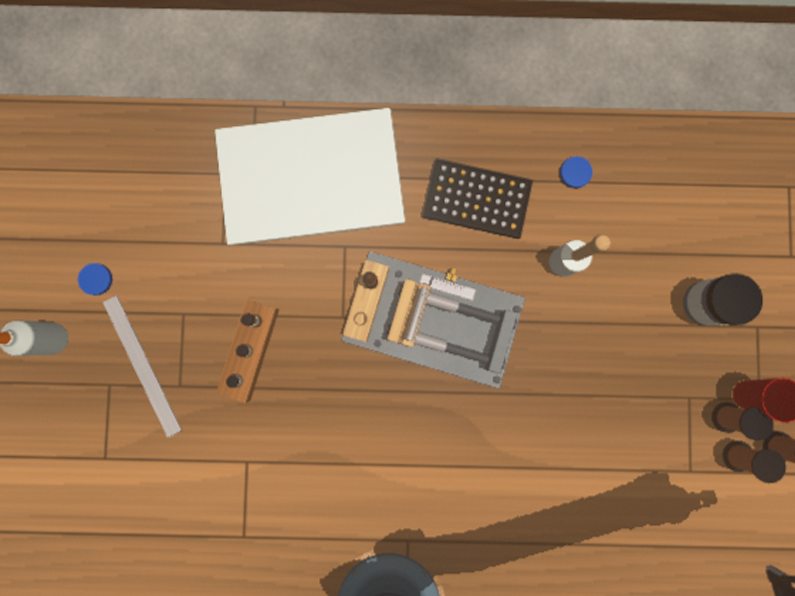

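Top view shows the rack at about (247,350), the clamp around (430,320) and the maul at (575,258), all in the 1.42x picture. The tall vial looks like the far one at (250,320), which is (583,393) in the scene view. Next I'll take enlarged crops of both.

```bash
python3 - <<'E'
from h import *
a=cam("scene");b=cam("top")
import pickle;pickle.dump((a,b),open("c0.pkl","wb"))
def cr(c,x0,y0,w,h,s,name=None):
    im=cv2.resize(c[0][y0:y0+h,x0:x0+w,::-1],None,fx=s,fy=s,interpolation=cv2.INTER_CUBIC)
    for x in range(-(-x0//10)*10,x0+w,10): cv2.line(im,((x-x0)*s,0),((x-x0)*s,6 if x%50 else 14),(0,255,255),1)
    for y in range(-(-y0//10)*10,y0+h,10): cv2.line(im,(0,(y-y0)*s),(6 if y%50 else 14,(y-y0)*s),(0,255,255),1)
    return im
cv2.imwrite("pics/clampS.png",cr(a,200,150,160,120,5))
cv2.imwrite("pics/clampT.png",cr(b,235,165,150,112,5))
l=cr(a,375,230,100,85,4); r=cr(b,145,205,60,85,6)
l=cv2.copyMakeBorder(l,0,510-340,0,0,cv2.BORDER_CONSTANT)
cv2.imwrite("pics/racks.png",np.hstack([l,r]))
E
```

```text
(no output)
```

View pics/clampS.png

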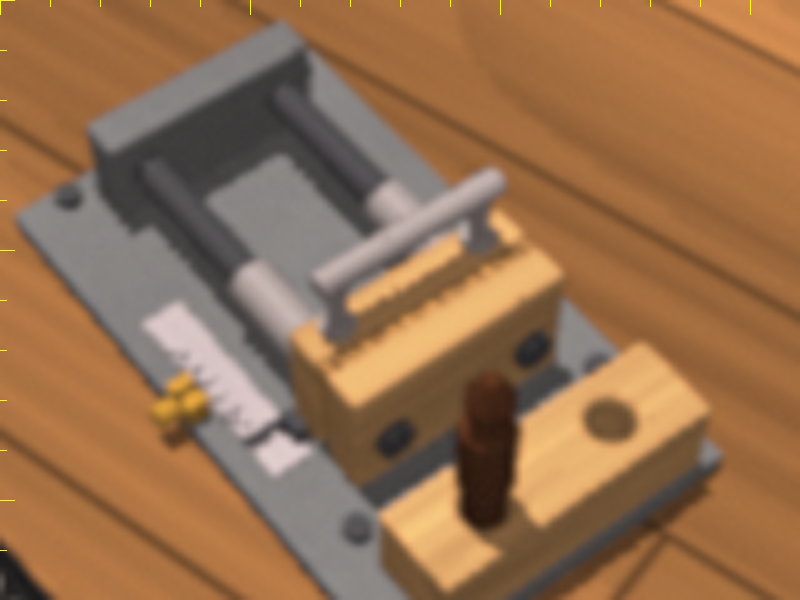

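View pics/clampT.png

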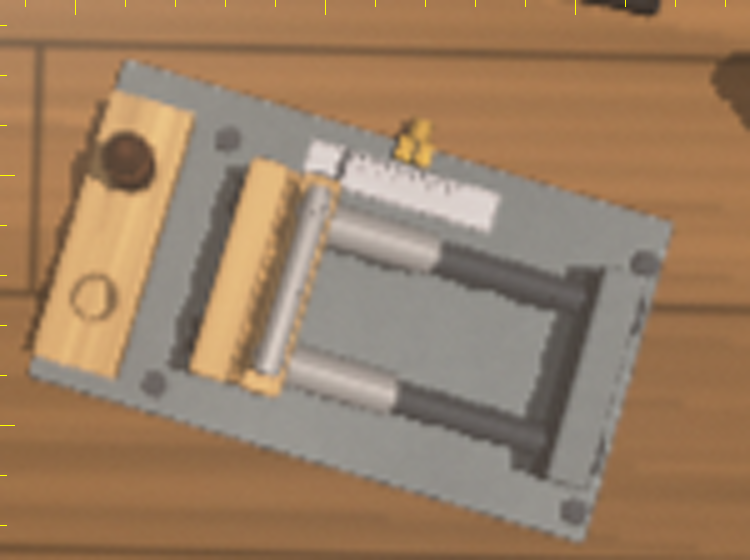

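View pics/racks.png

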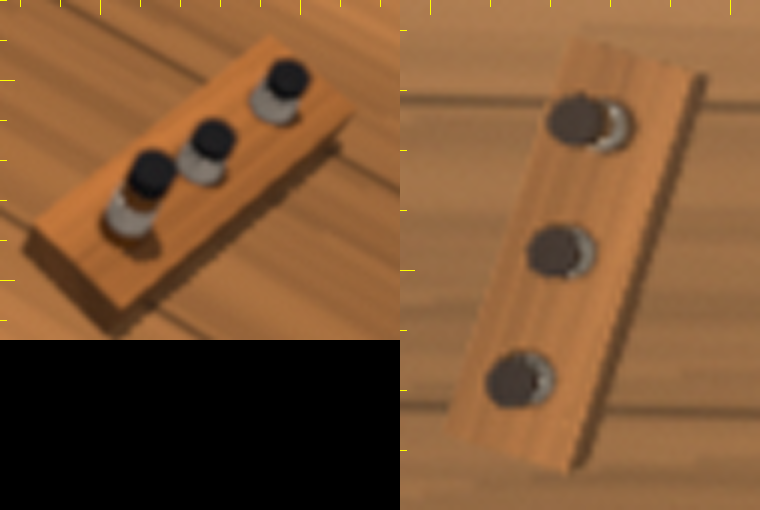

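The enlarged views (raw pixels) show:
- **Tall vial cap top:** scene (413.6,271.6), top (174.6,224.7).
- **Empty hole:** scene (322,234), top (253.6,224.4).
- **Bar ends:** scene (263.6,207) and (299.4,186), top (299,203) and (288,238.6).
- **Pointer:** beside the rule at top (304,197).
- **Brass cursor:** top (318,193.5).

```bash
python3 - <<'E'
from h import *
import pickle
a,b=pickle.load(open("c0.pkl","rb"))
def T(n,pa,pb): 
    p,e=tri(a,pa,b,pb); print(n,p.round(4),"gap",round(e,4))
T("cap",(413.5,271.6),(174.6,224.7))
T("hole",(321.8,233.7),(253.2,224.0))
T("barA-",(263.6,207),(299,202.6)); T("barB+",(299.4,186),(288,238.6))
T("pointer",(249.6,237.5),(303.6,196.8)); T("cursor",(236,230),(317.6,193.3))
# short vials
T("shortmid",(375+214/4,230+134/4),(145+155/6,205+251/6)); T("shortend",(375+289/4,230+75/4),(145+113/6,205+381/6))
for n,p,z in[("cap",(174.6,224.7),.1),("hole",(253.2,224),.057),("burn",(260.8,196.5),.152),("bar-",(299,202.6),.117),("bar+",(288,238.6),.117),("short2",(145+155/6,205+251/6),.066),("short3",(145+113/6,205+381/6),.066),
 ("plate -y jaw corner",(235+125/5,165+60/5),.01),("plate",(235+670/5,165+222/5),.01),("plate",(235+30/5,165+372/5),.01),("plate",(235+583/5,165+541/5),.01)]: print(n,onz(b,*p,z).round(4))
E
```

```text
cap [0.5446 0.2696 0.0994] gap 0.0039
hole [0.5534 0.0676 0.0592] gap 0.001
barA- [ 0.6077 -0.0511  0.1197] gap 0.0019
barB+ [ 0.5151 -0.0243  0.1204] gap 0.0035
pointer [ 0.6362 -0.0708  0.0168] gap 0.0031
cursor [ 0.6446 -0.1072  0.0256] gap 0.0017
shortmid [0.4869 0.2855 0.0661] gap 0.0032
shortend [0.4293 0.3019 0.0651] gap 0.0036
cap [0.5453 0.2676 0.1   ]
hole [0.5537 0.0673 0.057 ]
burn [0.6178 0.0443 0.152 ]
bar- [ 0.6085 -0.052   0.117 ]
bar+ [ 0.5161 -0.0259  0.117 ]
short2 [0.4875 0.284  0.066 ]
short3 [0.43   0.2999 0.066 ]
plate -y jaw corner [0.6898 0.0549 0.01  ]
plate [ 0.6047 -0.2552  0.01  ]
plate [0.5119 0.1034 0.01  ]
plate [ 0.425  -0.2077  0.01  ]
```

Checks: cap height 0.099 (expected 0.100), hole mouth 0.059 (0.057), bar 0.120 (0.117). The clamp's x axis points along world (0.265,0.964), a yaw of 74.7°. I'll turn the tool +148° and move above the vial.

{"op": "jog_arm", "data": {
  "deltas": [
    [[0.36,0.89,0.1,0,0,0.74,-1],[0.36,0.89,0.1,0,0,0.74,-1],[0.36,0.89,0,0,0,0.74,-1],[0.36,0.89,0,0,0,0.74,-1],[0.36,0.89,0,0,0,0.74,-1],[0.36,0.89,0,0,0,0.74,-1],[0.36,0.89,0,0,0,0.74,-1],[0.36,0.89,0,0,0,0.74,-1],[0.36,0.89,0,0,0,0.74,-1],[0.36,0.89,0,0,0,0.74,-1]]
  ]
}}

```text
t: 1.45
eef_pos: [0.366, -0.1764, 0.2413]
eef_rot: [3.141, 0.023, 0.0]
contact_force: [0.7, -0.3, -0.5]
grip_width: 1.004
```

{"op": "jog_arm", "data": {
  "deltas": [
    [[0.36,0.89,0,0,0,0.74,-1],[0.36,0.89,0,0,0,0.74,-1],[0.36,0.89,0,0,0,0.74,-1],[0.36,0.89,0,0,0,0.74,-1],[0.36,0.89,0,0,0,0.74,-1],[0.36,0.89,0,0,0,0.74,-1],[0.36,0.89,0,0,0,0.74,-1],[0.36,0.89,0,0,0,0.74,-1],[0.36,0.89,0,0,0,0.74,-1],[0.36,0.89,0,0,0,0.74,-1],[0,0,0,0,0,0,-1],[0,0,0,0,0,0,-1]]
  ]
}}

```text
t: 2.95
eef_pos: [0.5455, 0.2664, 0.2407]
eef_rot: [2.499, 1.903, -0.003]
contact_force: [-0.7, -1.0, -0.6]
grip_width: 1.003
```

{"op": "jog_arm", "data": {
  "deltas": [
    [[0,0.05,-0.6,0,0,0,-1],[0,0,-0.6,0,0,0,-1],[0,0,-0.6,0,0,0,-1],[0,0,-0.6,0,0,0,-1],[0,0,-0.6,0,0,0,-1],[0,0,-0.4,0,0,0,-1],[0,0,-0.2,0,0,0,-1],[0,0,0,0,0,0,-1]]
  ]
}}

```text
t: 3.95
eef_pos: [0.5458, 0.269, 0.0611]
eef_rot: [2.499, 1.903, -0.001]
contact_force: [0.9, 0.1, 0.4]
grip_width: 0.998
```

```bash
python3 - <<'E'
from h import *
a=cam("scene");b=cam("top")
f=lambda c,x,y:cv2.resize(c[0][y:y+100,x:x+100,::-1],(400,400),interpolation=cv2.INTER_CUBIC)
cv2.imwrite("pics/grasp.png",np.hstack([f(a,365,210),f(b,130,180)]))
E
```

```text
(no output)
```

View pics/grasp.png

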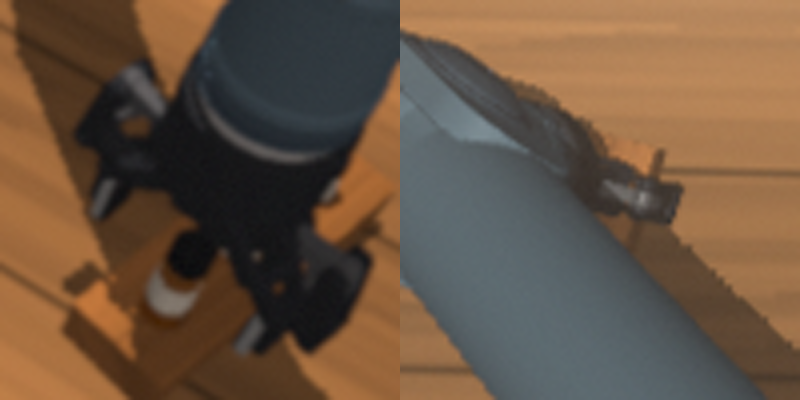

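The fingertips, at (97,215) and (243,350) in the crop, straddle the vial at about (175,287), so it is well centred. Closing.

{"op": "jog_arm", "data": {
  "deltas": [
    [[0,0,0,0,0,0,1],[0,0,0,0,0,0,1],[0,0,0,0,0,0,1],[0,0,0,0,0,0,1],[0,0,0,0,0,0,1],[0,0,0,0,0,0,1],[0,0,0,0,0,0,1],[0,0,0,0,0,0,1]]
  ]
}}

```text
t: 5.05
eef_pos: [0.546, 0.2699, 0.0616]
eef_rot: [2.499, 1.904, 0.001]
contact_force: [0.1, 0.4, 2.4]
grip_width: 0.244
```

{"op": "jog_arm", "data": {
  "deltas": [
    [[0,0,0.2,0,0,0,1],[0,0,0.4,0,0,0,1],[0,0,0.5,0,0,0,1],[0,0,0.5,0,0,0,1],[0,0,0.4,0,0,0,1],[0,0,0,0,0,0,1],[0,0,0,0,0,0,1]]
  ]
}}

```text
t: 5.92
eef_pos: [0.5452, 0.269, 0.1606]
eef_rot: [2.499, 1.904, -0.002]
contact_force: [0.7, -1.3, -0.4]
grip_width: 0.245
```

```bash
python3 - <<'E'
from h import *
a=cam("scene")
print(manip.get_state()["eef_pos"],manip.get_state()["grip_width"])
cv2.imwrite("pics/lift.png",cv2.resize(a[0][200:320,340:500,::-1],None,fx=5,fy=5,interpolation=cv2.INTER_CUBIC))
E
```

```text
[0.54498412 0.26881932 0.1601334 ] 0.24346520888831294
```

View pics/lift.png

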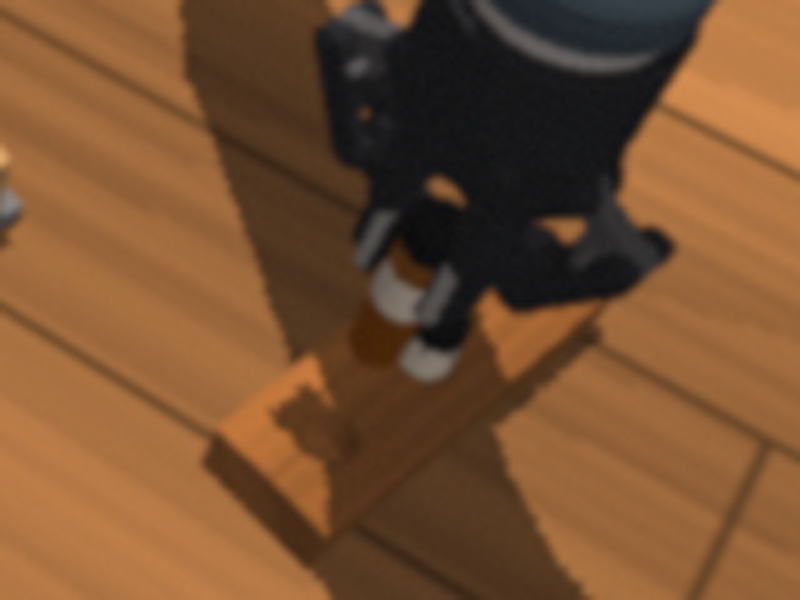

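```bash
python3 - <<'E'
from h import *
a=cam("scene")
x,y,z=manip.get_state()["eef_pos"]; print(x,y,z)
for dz in (-.0515,-.0515+.074,-.0515+.09): 
    c=np.array([x,y,z+dz]); 
    print(dz,((proj(a,c)-[340,200])*5).round(), "per mm along clampy:",((proj(a,c+[-.00964,.00265,0])-proj(a,c))*.5).round(2))
E
```

```text
0.5448945128665781 0.2688738483598928 0.1599103699643593
-0.0515 [366. 346.] per mm along clampy: [ 1.73 -1.4 ]
0.0225 [421. 246.] per mm along clampy: [ 1.84 -1.46]
0.0385 [434. 223.] per mm along clampy: [ 1.87 -1.48]
```

The vial hangs upright in the grip. Its base centre is at crop (375,346) and I predicted (366,346), about 2-3 mm of camera bias. So I'll hover over the hole and compare the vial with the hole in the same view.

{"op": "jog_arm", "data": {
  "deltas": [
    [[0.02,-0.3,0,0,0,0,1],[0.02,-0.6,0,0,0,0,1],[0.03,-0.7,0,0,0,0,1],[0.03,-0.7,0,0,0,0,1],[0.03,-0.7,0,0,0,0,1],[0.03,-0.6,0,0,0,0,1],[0.01,-0.4,0,0,0,0,1],[0,0,-0.3,0,0,0,1],[0,0,-0.3,0,0,0,1],[0,0,-0.1,0,0,0,1],[0,0,0,0,0,0,1],[0,0,0,0,0,0,1]]
  ]
}}

```text
t: 7.52
eef_pos: [0.5545, 0.0706, 0.1266]
eef_rot: [2.498, 1.906, 0.001]
contact_force: [-0.3, -0.4, -0.1]
grip_width: 0.248
```

```bash
python3 - <<'E'
from h import *
a=cam("scene")
x,y,z=manip.get_state()["eef_pos"]; print(x,y,z)
x0,y0=270,170
cv2.imwrite("pics/hover.png",cv2.resize(a[0][y0:y0+90,x0:x0+120,::-1],None,fx=6,fy=6,interpolation=cv2.INTER_CUBIC))
f=lambda P:((proj(a,P)-[x0,y0]+.5)*6-.5).round()
b=np.array([x,y,z-.0515]); print("bottom pred",f(b),"lower edge pt",f(b+[.009,.006,0]))
print("captop",f(b+[0,0,.09]))
print("hole world pred",f([.5535,.0675,.057]), "hole pixel measured", (np.array([321.8,233.7])-[x0,y0]+.5)*6-.5)
print("per mm wx,wy",(f(b+[.1,0,0])-f(b))/100,(f(b+[0,.1,0])-f(b))/100)
E
```

```text
0.5546979982105299 0.07037126277409128 0.12675561870497346
bottom pred [320. 366.] lower edge pt [320. 391.]
captop [343. 215.]
hole world pred [311. 388.] hole pixel measured [313.3 384.7]
per mm wx,wy [-1.61  1.95] [2.42 1.45]
```

View pics/hover.png

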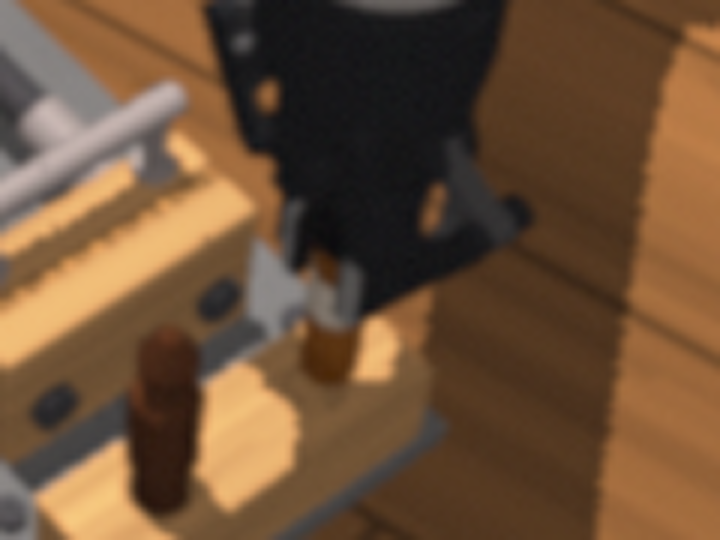

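The vial base centre is at crop (329,365). The hole raised to the same height would be at (318,354), so the vial must shift about -1.5 mm in x and -5.5 mm in y. I'll correct, lower to just above the mouth and look again.

{"op": "jog_arm", "data": {
  "deltas": [
    [[-0.03,-0.1,0,0,0,0,1],[0,0,-0.15,0,0,0,1],[0,0,-0.15,0,0,0,1],[0,0,0,0,0,0,1],[0,0,0,0,0,0,1]]
  ]
}}

```text
t: 8.2
eef_pos: [0.5527, 0.0648, 0.1111]
eef_rot: [-2.498, -1.904, 0.0]
contact_force: [0.8, 0.0, -0.3]
grip_width: 0.244
```

```bash
python3 - <<'E'
from h import *
a=cam("scene")
import pickle; a0,_=pickle.load(open("c0.pkl","rb"))
x,y,z=manip.get_state()["eef_pos"]; print(x,y,z,manip.get_state()["contact_force"])
x0,y0=295,205
g=lambda c:cv2.resize(c[0][y0:y0+55,x0:x0+40,::-1],None,fx=10,fy=10,interpolation=cv2.INTER_CUBIC)
cv2.imwrite("pics/hover2.png",np.hstack([g(a0),g(a)]))
f=lambda P:((proj(a,P)-[x0,y0]+.5)*10-.5).round()
b=np.array([x,y,z-.0515]); print("bottom pred",f(b))
print("per mm wx,wy,wz",(f(b+[.1,0,0])-f(b))/100,(f(b+[0,.1,0])-f(b))/100,(f(b+[0,0,.1])-f(b))/100)
E
```

```text
0.5528681779060212 0.06479714833870874 0.11130326662891152 [-0.44043485  0.07700084 -0.78078238]
bottom pred [261. 282.]
per mm wx,wy,wz [-2.65  3.2 ] [3.96 2.38] [ 0.4  -2.75]
```

View pics/hover2.png

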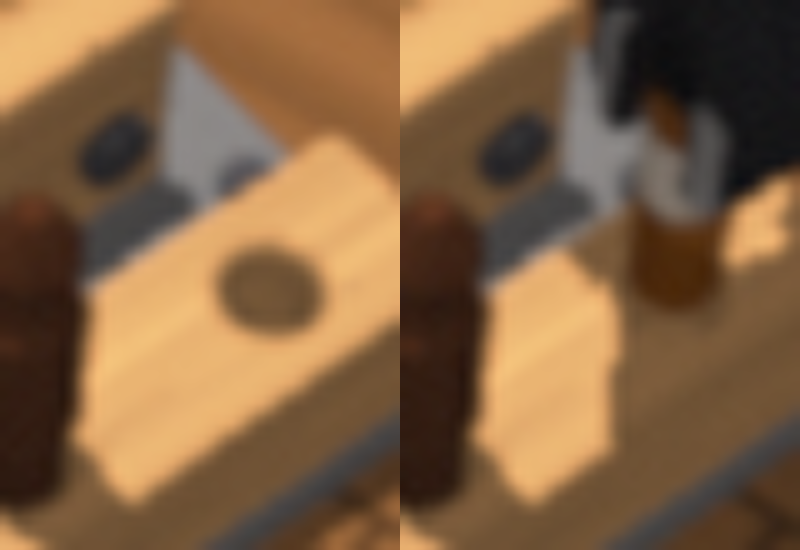

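The vial base centre is at (276,277) and the hole, raised to its height, is at (271,281). That needs +1.4 mm in x and almost nothing in y. Inserting part way while watching the force.

{"op": "jog_arm", "data": {
  "deltas": [
    [[0.028,-0.006,0,0,0,0,1],[0,0,-0.08,0,0,0,1],[0,0,-0.08,0,0,0,1],[0,0,-0.08,0,0,0,1],[0,0,0,0,0,0,1]]
  ]
}}

```text
t: 8.88
eef_pos: [0.5537, 0.0643, 0.0987]
eef_rot: [-2.498, -1.904, 0.001]
contact_force: [-0.3, -0.0, -0.6]
grip_width: 0.248
```

It is 10 mm in with no contact force. Continuing.

{"op": "jog_arm", "data": {
  "deltas": [
    [[0,0,-0.1,0,0,0,1],[0,0,-0.1,0,0,0,1],[0,0,-0.1,0,0,0,1],[0,0,-0.08,0,0,0,1],[0,0,-0.04,0,0,0,1],[0,0,0,0,0,0,1]]
  ]
}}

```text
t: 9.62
eef_pos: [0.554, 0.0643, 0.0781]
eef_rot: [-2.499, -1.904, 0.0]
contact_force: [-0.1, -0.3, 0.2]
grip_width: 0.247
```

{"op": "jog_arm", "data": {
  "deltas": [
    [[0,0,-0.03,0,0,0,1],[0,0,-0.02,0,0,0,1],[0,0,0,0,0,0,1]]
  ]
}}

```text
t: 10.0
eef_pos: [0.5544, 0.0644, 0.0765]
eef_rot: [2.498, 1.904, -0.0]
contact_force: [-1.6, -0.8, 4.1]
grip_width: 0.244
```

It touched the floor with 4 N. Releasing to half open, then lifting.

{"op": "jog_arm", "data": {
  "deltas": [
    [[0,0,0,0,0,0,0],[0,0,0,0,0,0,0],[0,0,0,0,0,0,0],[0,0,0,0,0,0,0],[0,0,0.2,0,0,0,0],[0,0,0.5,0,0,0,0],[0,0,0.7,0,0,0,0],[0,0,0.7,0,0,0,0],[0,0,0.7,0,0,0,0],[0,0,0,0,0,0,0]]
  ]
}}

```text
t: 11.25
eef_pos: [0.5568, 0.0653, 0.2199]
eef_rot: [2.495, 1.901, 0.01]
contact_force: [0.7, 0.5, -0.0]
grip_width: 0.501
```

{"op": "jog_arm", "data": {
  "deltas": [
    [[-0.7,0.2,0,0,0,0,0],[-0.7,0.2,0,0,0,0,0],[-0.7,0.2,0,0,0,0,0],[0,0,0,0,0,0,0],[0,0,0,0,0,0,0]]
  ]
}}

```text
t: 11.88
eef_pos: [0.4494, 0.0938, 0.2156]
eef_rot: [2.499, 1.903, -0.0]
contact_force: [-0.2, -0.4, 0.3]
grip_width: 0.498
```

```bash
python3 - <<'E'
from h import *
import pickle
a=cam("scene");b=cam("top");pickle.dump((a,b),open("c1.pkl","wb"))
f=lambda c,x,y,w,h,s:cv2.resize(c[0][y:y+h,x:x+w,::-1],None,fx=s,fy=s,interpolation=cv2.INTER_CUBIC)
l=f(a,205,195,100,75,4); l2=f(a,290,190,50,75,4)
r=f(b,285,180,50,30,12)
top=np.hstack([l,l2]); r=cv2.copyMakeBorder(f(b,235,180,100,50,6),0,0,0,0,cv2.BORDER_CONSTANT)
cv2.imwrite("pics/placed.png",np.vstack([top,r[:, :600]]))
E
```

```text
(no output)
```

View pics/placed.png

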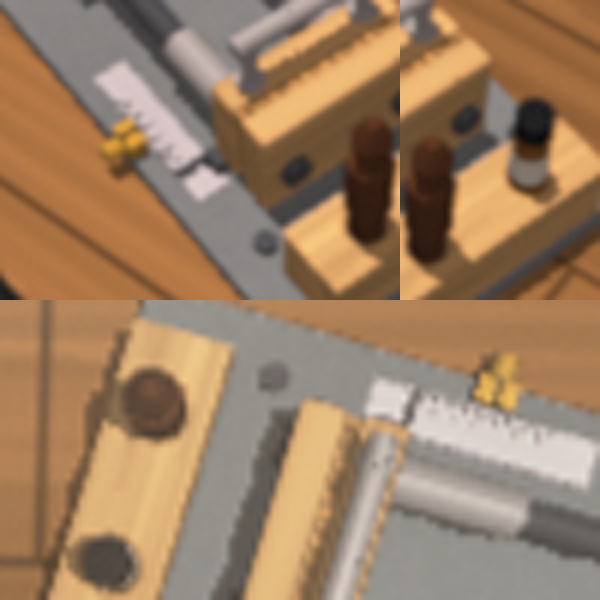

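The vial stands upright and home at top crop (105,560), and the jaw is still closed. The pointer is near top crop (415,398). The cursor's line lies between the brass halves near (498,390). One enlarged look to set the opening.

```bash
python3 - <<'E'
from h import *
import pickle
a,b=pickle.load(open("c1.pkl","rb"))
def f(c,x0,y0,w,h,s):
    im=cv2.resize(c[0][y0:y0+h,x0:x0+w,::-1],None,fx=s,fy=s,interpolation=cv2.INTER_CUBIC)
    for x in range(-(-x0//5)*5,x0+w,5): cv2.putText(im,str(x),(int((x-x0+.5)*s)-14,12),0,.4,(0,255,255),1); cv2.line(im,(int((x-x0+.5)*s),14),(int((x-x0+.5)*s),20),(0,255,255),1)
    for y in range(-(-y0//5)*5,y0+h,5): cv2.putText(im,str(y),(0,int((y-y0+.5)*s)+4),0,.4,(0,255,255),1)
    return im
cv2.imwrite("pics/ptr.png",np.vstack([f(b,298,185,30,16,18),f(a,226,221,40,22,14)[:, :540]]))
E
```

```text
(no output)
```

View pics/ptr.png

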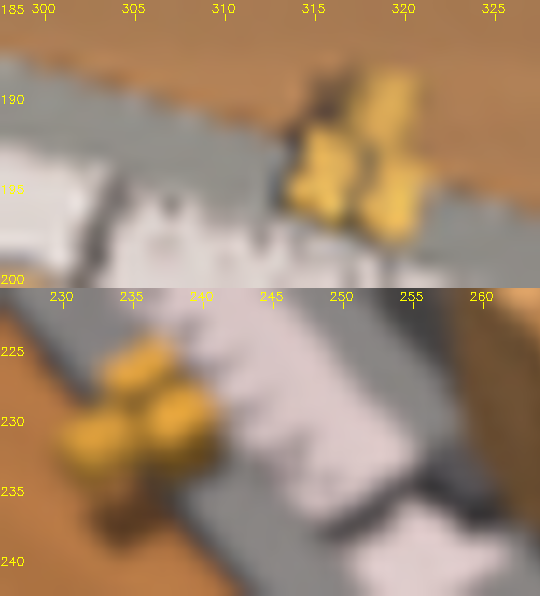

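```bash
python3 - <<'E'
from h import *
import pickle
a,b=pickle.load(open("c1.pkl","rb"))
cx=np.array([.265,.964,0]);cy=np.array([-.964,.265,0])
m=np.array([.562,-.0385,0])
for z in(.012,.018,.024):
  for n,c,p,l in(("top",b,(304.0,194.05),(317.2,195.5)),("scene",a,(248.7,237.9),(237.3,227.1))):
    P=onz(c,*p,z)-m;L=onz(c,*l,z)-m; print(z,n,"ptr",(P@cx).round(4),(P@cy).round(4),"line",(L@cx).round(4),(L@cy).round(4),"open",round((P-L)@cx,4))
E
```

```text
0.012 top ptr -0.0095 -0.0874 line -0.0463 -0.0941 open 0.0369
0.012 scene ptr -0.0156 -0.082 line -0.057 -0.0859 open 0.0414
0.018 top ptr -0.0093 -0.0865 line -0.046 -0.0933 open 0.0367
0.018 scene ptr -0.0122 -0.0839 line -0.0533 -0.0878 open 0.0411
0.024 top ptr -0.0092 -0.0857 line -0.0456 -0.0924 open 0.0365
0.024 scene ptr -0.0088 -0.0858 line -0.0496 -0.0897 open 0.0408
```

The vial went in at robot position (0.5543,0.0644), against a camera estimate of (0.5534,0.0676). Applying the same bias puts the bar middle near (0.5625,-0.041). The opening to set is about 37 mm from the top view and 41 mm from the scene view.

{"op": "jog_arm", "data": {
  "deltas": [
    [[0.3,-0.36,0,0,0,0,-0.4],[0.5,-0.6,0,0,0,0,-0.4],[0.5,-0.6,0,0,0,0,-0.4],[0.5,-0.6,0,0,0,0,-0.4],[0.46,-0.54,0,0,0,0,-0.4],[0,0,0,0,0,0,-0.4],[0,0,-0.4,0,0,0,-0.4],[0,0,-0.4,0,0,0,-0.4],[0,0,-0.4,0,0,0,-0.4],[0,0,0,0,0,0,-0.4]]
  ]
}}

```text
t: 13.22
eef_pos: [0.5596, -0.0402, 0.1529]
eef_rot: [-2.494, -1.903, 0.007]
contact_force: [-0.3, 0.3, 0.1]
grip_width: 0.699
```

{"op": "jog_arm", "data": {
  "deltas": [
    [[0.04,0,-0.3,0,0,0,-0.4],[0,0,-0.3,0,0,0,-0.4],[0,0,-0.3,0,0,0,-0.4],[0,0,-0.18,0,0,0,-0.4],[0,0,0,0,0,0,-0.4],[0,0,0,0,0,0,-0.4]]
  ]
}}

```text
t: 13.98
eef_pos: [0.5646, -0.0406, 0.1021]
eef_rot: [2.498, 1.904, 0.001]
contact_force: [0.1, -0.1, 0.2]
grip_width: 0.699
```

{"op": "jog_arm", "data": {
  "deltas": [
    [[0,0,-0.06,0,0,0,1],[0,0,0,0,0,0,1],[0,0,0,0,0,0,1],[0,0,0,0,0,0,1],[0,0,0,0,0,0,1],[0,0,0,0,0,0,1],[0,0,0,0,0,0,1],[0,0,0,0,0,0,1]]
  ]
}}

```text
t: 14.98
eef_pos: [0.5643, -0.0406, 0.0991]
eef_rot: [2.499, 1.904, 0.0]
contact_force: [-1.5, 0.5, 5.0]
grip_width: 0.137
```

{"op": "jog_arm", "data": {
  "deltas": [
    [[-0.03,-0.11,0,0,0,0,1],[-0.04,-0.14,0,0,0,0,1],[-0.04,-0.14,0,0,0,0,1],[-0.04,-0.14,0,0,0,0,1],[-0.03,-0.12,0,0,0,0,1],[-0.02,-0.08,0,0,0,0,1],[0,0,0,0,0,0,1],[0,0,0,0,0,0,1]]
  ]
}}

```text
t: 15.98
eef_pos: [0.5561, -0.0705, 0.0991]
eef_rot: [-2.492, -1.906, -0.014]
contact_force: [2.6, 7.7, -0.5]
grip_width: 0.143
```

```bash
python3 - <<'E'
from h import *
import pickle
a=cam("scene");b=cam("top");pickle.dump((a,b),open("c2.pkl","wb"))
s=manip.get_state();print(s["eef_pos"],s["contact_force"],(s["eef_pos"]-[.5643,-.0406,.0991])@[-.265,-.964,0])
def f(c,x0,y0,w,h,s):
    im=cv2.resize(c[0][y0:y0+h,x0:x0+w,::-1],None,fx=s,fy=s,interpolation=cv2.INTER_CUBIC)
    for x in range(-(-x0//5)*5,x0+w,5): cv2.putText(im,str(x),(int((x-x0+.5)*s)-14,12),0,.4,(0,255,255),1); cv2.line(im,(int((x-x0+.5)*s),14),(int((x-x0+.5)*s),20),(0,255,255),1)
    for y in range(-(-y0//5)*5,y0+h,5): cv2.putText(im,str(y),(0,int((y-y0+.5)*s)+4),0,.4,(0,255,255),1)
    return im
cv2.imwrite("pics/open.png",np.hstack([np.vstack([f(b,303,182,28,20,14),f(a,225,216,28,21,14)]),f(a,190,150,160,120,2)[:240].repeat(1,0) if 0 else cv2.copyMakeBorder(f(a,200,150,150,120,2),0,334,0,0,cv2.BORDER_CONSTANT)]))
E
```

```text
[ 0.5560932  -0.0704664   0.09911967] [2.89175319 8.88146941 0.57947879] 0.030966010270877496
```

View pics/open.png

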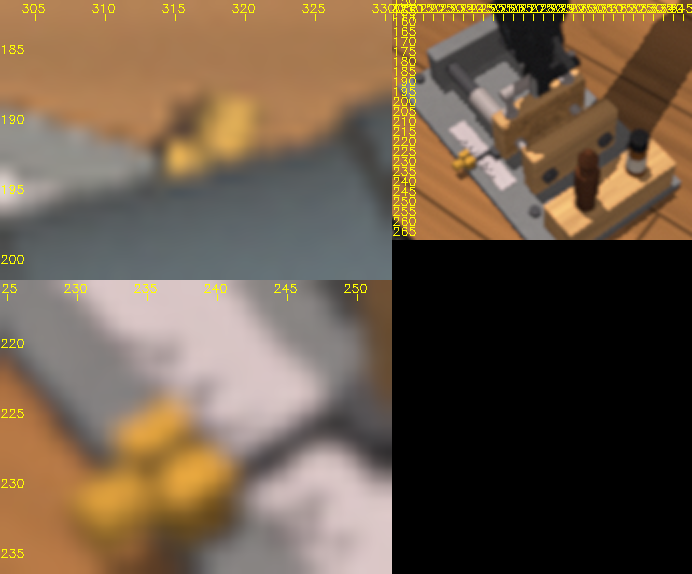

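This shows a clear gap, with the vial still home. The tool moved 31 mm because the spring pushes it back. The pointer tip is at about scene (242.5,229) and the line at about (237.6,227), so it is not there yet. That was my last view, so next I'll measure numerically by rectifying the rule plane into clamp coordinates.

```bash
cat > prof.py <<'E'
from h import *
cx=np.array([.265,.964,0]);cy=np.array([-.964,.265,0]);m=np.array([.562,-.0385,0])
xs=np.arange(-70,6,2.)/1000
def rect(c,z,y):
    P=m+np.outer(xs,cx)+y*cy+[0,0,z]
    uv=np.array([proj(c,p) for p in P],np.float32)
    return cv2.remap(c[0],uv[None,:,0],uv[None,:,1],cv2.INTER_CUBIC)[0].astype(int)
def show(n,c,z,ys):
    print(n,"x:"," ".join(f"{int(round(x*1000)):4d}" for x in xs))
    for y in ys:
        r=rect(c,z,y); lum=r.sum(1)//3; yel=(r[:,0]-r[:,2])
        print(f"{y*1000:5.0f} L "," ".join(f"{v:4d}" for v in lum)); print("      Y "," ".join(f"{v:4d}" for v in yel))
E
python3 - <<'E'
from prof import *
import pickle
c1=pickle.load(open("c1.pkl","rb"));c2=pickle.load(open("c2.pkl","rb"))
ys=np.arange(-100,-79,3)/1000
show("top1",c1[1],.022,ys);show("scene1",c1[0],.022,ys);show("scene2",c2[0],.022,ys)
E
```

```text
top1 x:  -70  -68  -66  -64  -62  -60  -58  -56  -54  -52  -50  -48  -46  -44  -42  -40  -38  -36  -34  -32  -30  -28  -26  -24  -22  -20  -18  -16  -14  -12  -10   -8   -6   -4   -2    0    2    4
 -100 L   126  131  129  122  118  123  132  142  149  151  150  134  117  130  141  146  150  114   83  106  123  124  118  119  125  130  133  128  124  126  133  133  122  120  126  129  124  120
      Y    73   75   80   79   74   74   85  105  119  121  123  100   73   94  112  121  127   82   43   64   75   76   75   81   79   77   81   83   80   75   73   80   82   78   75   77   76   76
  -97 L   131  142  143  133  127  127  138  149  163  167  159  131  123  148  162  166  155  111  103  129  131  136  136  136  135  138  147  143  134  132  141  145  136  134  133  135  138  139
      Y    22   19   19   25   24   25   41   72  117  137  130   91   79  114  131  140  126   58   13   22   26   21   18   29   30   21   20   22   26   24   18   16   22   27   28   26   21   22
  -94 L   137  140  140  140  140  137  134  143  166  172  162  143  125  141  165  168  148  115  114  1
[... 7155 characters left out ...]
121  153  169  156  144  135  138  145  162  170  171  162  151  146  143  151  170  178  187  188  191
      Y    14   14   14   13   27   51   81   88   75   50   44   57   76   85   89   71   39   18   15   15   14   12   12   13   12   14   16   16   15   14   13   13   15   17   18   17   18   18
  -82 L   171  161  165  178  183  177  166  156  167  171  162  153  157  150  120   84   85  129  175  191  183  164  158  160  161  175  186  191  193  191  179  170  178  198  206  210  210  210
      Y    15   16   15   16   17   22   25   26   19   16   14   16   18   19   18   12   10   10   17   19   18   16   15   15   16   17   18   19   20   19   17   16   17   19   19   19   19   20
```

The profiles give a clear result. In the near-vertical top view, the pointer is at -10.2 mm and the line at -46, so the opening is about 36 mm. The oblique scene view reads 42 mm, but there the brass top stands about 10 mm above the pointer: its side face is visible, and both x and y triangulate that way. That height explains the difference. The scene view confirms 30.7 mm of jaw travel so far, against 31 mm at the tool. I'll aim for about 36.5 mm.

{"op": "jog_arm", "data": {
  "deltas": [
    [[-0.018,-0.062,0,0,0,0,1],[-0.016,-0.06,0,0,0,0,1],[0,0,0,0,0,0,1],[0,0,0,0,0,0,1],[0,0,0,0,0,0,1],[0,0,0,0,0,0,1]]
  ]
}}

```text
t: 16.82
eef_pos: [0.5546, -0.076, 0.0991]
eef_rot: [-2.491, -1.907, -0.016]
contact_force: [2.4, 9.9, -0.7]
grip_width: 0.14
```

```bash
python3 - <<'E'
from prof import *
import pickle
c=(cam("scene"),cam("top"));pickle.dump(c,open("c3.pkl","wb"))
s=manip.get_state();print(s["t"],s["eef_pos"],s["contact_force"],s["grip_width"],(s["eef_pos"]-[.5643,-.0406,.0991])@[-.265,-.964,0])
show("scene3",c[0],.022,[-.082,-.079,-.076])
show("top3",c[1],.022,[-.1,-.094,-.091,-.085])
# height of the pointer/cursor: x seen from both views, least squares
c1=pickle.load(open("c1.pkl","rb"))
E
```

```text
16.925 [ 0.55455629 -0.07596412  0.09908926] [ 3.34572742 10.62476207 -0.36557546] 0.13999973719643255 0.036673095471339665
scene3 x:  -70  -68  -66  -64  -62  -60  -58  -56  -54  -52  -50  -48  -46  -44  -42  -40  -38  -36  -34  -32  -30  -28  -26  -24  -22  -20  -18  -16  -14  -12  -10   -8   -6   -4   -2    0    2    4
  -82 L   171  161  165  179  184  178  167  157  169  172  156  125   97   98  131  150  159  172  186  194  182  164  157  160  161  175  187  192  193  192  179  171  178  198  206  210  210  210
      Y    17   16   14   16   17   22   24   25   19   14   11   12   13   17   19   17   16   16   18   19   18   16   16   15   16   17   18   18   19   18   16   15   17   20   21   19   19   19
  -79 L   186  174  178  192  200  186  169  173  192  198  175  138   95   94  135  167  177  185  193  195  188  169  163  175  190  187  178  186  200  205  200  198  201  208  209  209  209  209
      Y    18   17   17   17   19   17   15   16   18   18   15   10    5    7   13   15   17   18   20   20   18   17   16   17   18   17   16   18   20   20   19   18   18   20 
[... 1507 characters left out ...]
135  104  132  148  142  142  141  141  141  142  143  143  144  143  143  143  144  143  143  143  143
      Y   -13  -12  -11  -11  -11  -11  -10   -9   -8   -8   -9   -9   -2   23   51   74  115   90   12    3    7    8    9    8    6    8    8    7    6    6    6    7    7    7    8    8    9    9
  -85 L   106  106  105  104  103  102  101  100   99   97   96   95   94   92   89   85   82   85   90   98  102  111  135  164  184  168  154  159  155  156  156  177  188  173  178  181  171  174
      Y   -15  -15  -13  -13  -13  -13  -14  -12  -11  -10  -10  -11   -9   -7   -8  -12  -12   -5   -2    1    2    7   11   14   14   12   12   11   12   12   11   13   14   14   15   15   13   14
```

The jaw has travelled 36.7 mm by both the tool and the scene view, against a target of about 36 ±1. The y gap agrees: the top view shows the expected 2 mm between pointer tip and brass, while the scene view would show them overlapping if they were at the same height. Letting it settle, then handing in.

{"op": "jog_arm", "data": {
  "deltas": [
    [[0,0,0,0,0,0,1],[0,0,0,0,0,0,1],[0,0,0,0,0,0,1],[0,0,0,0,0,0,1],[0,0,0,0,0,0,1],[0,0,0,0,0,0,1]]
  ]
}}

```text
t: 17.68
eef_pos: [0.5546, -0.076, 0.0991]
eef_rot: [-2.491, -1.907, -0.015]
contact_force: [3.4, 9.1, 1.0]
grip_width: 0.14
```

```bash
python3 - <<'E'
from h import *
import pickle
a0=pickle.load(open("c1.pkl","rb"))[0][0].astype(int); a=cam("scene")[0].astype(int)
for n,(x,y,w,h) in dict(maul=(128,128,45,82),vial=(315,208,22,32),burn=(290,222,16,34),cursor=(228,222,10,14)).items(): print(n,"mean diff",np.abs(a-a0)[y:y+h,x:x+w].mean().round(1))
s=manip.get_state();print(s["eef_pos"],np.abs(s["qd"]).max(),s["contact_force"],(s["eef_pos"]-[.5643,-.0406,.0991])@[-.265,-.964,0])
print(manip.sign_off())
E
```

```text
maul mean diff 0.6
vial mean diff 12.4
burn mean diff 2.7
cursor mean diff 0.6
[ 0.55458562 -0.07596618  0.09910785] 0.001367811607837737 [ 2.38289216  8.7658189  -0.01532108] 0.03666731323190983
the job is handed in; nothing more can be done
None
```

The tall vial is in the block's empty hole and let go. The gripper is holding the jaw open at about 36.7 mm, with the pointer on the cursor line to within about 1 mm by my measurement. I handed the job in at about 18 s; it reported no verdict.

- **Vial:** It met the hole floor with a light 4 N push and then stood upright after release. The last picture I viewed, with the jaw partly open, still showed it upright.
- **Jaw:** The arm is still, holding against about 9 N of spring force.
- **Bystanders:** Images show the maul and cursor unchanged since the vial was placed. The burnisher area changed little. The vial area changed more, which I put down to the arm's shadow but did not look into. I did not recheck the short vials after lifting the tall one out.
- **Cursor reading disagreement:** The two cameras disagreed on the opening. The top view gave 36 mm. The angled scene view gave 42 mm if the brass line and pointer are at one height, as your notes say. My measurements put the brass top about 10 mm above the pointer, which explains the gap, so I went by the top view and leaned slightly towards the other. If the 42 mm reading were right, the pointer would be about 5 mm short of the line.
- **Not seen directly:** The arm blocked the top camera at the end, so I never saw the final alignment straight from above.

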